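Pin the fulcrum of the bindery's lever press

TASK

The fulcrum pin of the hand-lever press is in, but nothing keeps it from working out. Take the linchpin (the one with the wire ring) out of the wooden block, find the cross hole in the free end of the fulcrum pin by feel and slide the linchpin down through it until its head sits fully down, with the ring still open and standing out past the end of the fulcrum pin; then swing the ring down over that end until it snaps shut under the linchpin's tip. Go gently: the fulcrum pin is loose and its hole may be anywhere along the part that stands out, so do not force anything, leave the plain pin and everything else on the bench alone, and let go at the end.

Things in the scene. Friction and masses are not known exactly. Their poses are not given: they have to be found in the camera images.
- linchpin: The linchpin to use: bright steel, with a wire ring; upright in one of the two holes (which varies) of a wooden block 160 x 60 x 60 mm, collar on the block's top. Origin: underside of its collar, on the axis; z up. Shank 10 mm thick, 36 mm long (all below the origin), nose 7.2 mm wide, last 3 mm tapered. Collar 18 mm across, 4 mm thick. Ring's pivot 8 mm above the origin, along y. 80 g
- lp_head (a point): The linchpin's grip: 22 mm above its collar's underside, same axes. The head is a block 18 mm (x) by 14 mm (y), its top 8 mm above this point. 14 mm below this point the ring's wire stands out of both y faces to 12 mm from the axis, so fingers closing along y must keep their tips above it: tips 8 to 11 mm below this point hold well
- ring (a joint): Angle of the linchpin's sprung ring. 0 = open: it stands level, straight out along the pin's +x. It grows as the ring swings down. 1.64 = shut: it hangs under the pin's tip. An over-centre spring pushes it open below 1.15 and snaps it shut by itself beyond 1.15; pushing it over takes about 3 to 5 N at its far end
- ring_far (a point): Middle of the wire at the ring's far end, 50 mm from the pivot; x points from the pivot to it, y along the pivot. The ring is round, of 4.5 mm wire, 52 mm mean diameter, its middle 24 mm from the pivot; it clears the linchpin's tip and the fulcrum pin as it swings
- fork_top (a point): Landmark fixed to the press: where the top line of the level fulcrum pin leaves the fork's washer; press axes: z up, -y outward along the pin, x across. The pin's free end is a block 22 mm square and long, flat top at this height, with an upright through hole 11 mm wide in its middle. The pin is loose: the hole lies 12 to 32 mm out from here (varies, not measured), its mouth up to 1 mm off along x
- press: Green cast hand-lever press, fixed on the bench; origin under its base (240 x 150 x 24 mm). fork_top is at (-50, -29, 176) mm. Fork top 12 mm above fork_top; lever along +x, 29 mm in +y from fork_top, its top 22 mm above it. The fulcrum pin binds: it slides endwise only under 25 N, but rolls easily, up to 0.12 rad. Linchpin home: its collar on the flat, lp_head 22 mm above it
- plain_pin: Plain steel pin with a ball head and no ring, in the other hole of the block 90 mm from the linchpin; head 20 mm across, top 31 mm above the block. Origin at its collar's underside. Leave it there
- weight: Brass press weight, 60 mm across, 74 mm high; origin under its middle; leave alone
- glue_jar: Glue jar, 72 mm across, 85 mm high; origin under its middle; leave alone
- bone_folder: Flat bone folder, 160 x 22 x 5 mm, on the bench; leave alone
- hammer: Hammer lying on the bench; leave alone
- brush: Brush lying on the bench; leave alone
- book_block: Book block, 150 x 210 x 36 mm; origin under its middle; leave alone

How it is judged:
By the outcome, as a careful person would: the job done as asked, in the order asked, and still so for the second after the job is handed in, with the robot touching nothing.
It also fails if it takes over 72 s, if anything falls off the work surface, if the arm or the gripper's body presses on something with over 40 N, if the wrist force passes 120 N, or if a joint passes its speed limit or range.

ROBOT

A 6-joint arm with a two-finger parallel gripper is mounted at the origin on the work surface. World frame = base frame: x ahead of the robot, y to its left, z up, the work surface at z = 0. Lengths are in m, angles in rad, forces in N, time in s.
With the tool pointing down it reaches from about 0.425 to 0.95 m from the base axis. Payload 3.5 kg.
Tool frame: the origin (TCP) lies between the finger pads; the fingertips stand 14 mm ahead of it and the grasp point (between the pads) lies 5 mm behind it; z points along the fingers, y is the line along which they close (so a half turn about z gives the same grasp; the last joint's range is limited). The gripper opens to 85 mm and grips with 20 to 120 N. Pads are 22 mm wide; open, the fingers measure 114 mm over their backs; the gripper's body (76 mm by 85 mm) begins 54 mm behind the grasp point. The pads swing forward as they close: fully open they stand 13 mm farther back than shut.
Start: joints at [-1.407, 0.286, 1.577, -0, 1.279, -0.15], TCP at [0.208, -0.642, 0.245] pointing down, gripper open.
Joint ranges: [-2.77, 2.77], [-0.9, 2.22], [0.21, 2.48], [-1.53, 4.67], [0.24, 2.81], [-2.84, 2.84]. Speed limits (rad/s): [2.79, 2.79, 3.14, 3.14, 3.14, 3.14].

INTERFACE

Orientations are given as a unit quaternion [w, x, y, z].
In Python, from station import * gives the robot as it stands.
- The arm moves only by the tool carry_out, never from a script. Its argument "series" is a list of rows, each a list of 5 numbers: the gripper command: -1 is shut, 1 is fully open, values between are in proportion, then the shift along the tool's x, y, z in cm, then the turn about the tool's z in degrees. In form: [[jaw, tx, ty, tz, spin], ...]. A call has 1 to 5 rows; each row shifts and turns the commanded pose from where the row before left it, along the tool's axes as they then stand; what a row does not reach is not made up. A row lasts 1/12 s, in which the tool goes at most 41.7 mm and 7.16 degrees, less where a joint would pass 70% of its speed; a pose out of reach is approached as far as the arm can. A call with a gripper value outside its range is refused whole. The fingers move at their own pace and stop on an object; the grip force is fixed at half the most. Time passes only in rows, so rows that do not move let the fingers close. It gives the time, the measured TCP pose, the force, the opening and the grip force at its end, in the units of the state.
- state(): the state, without advancing time (a new reading comes with each control period).
- capture(name): name is "scene" or "side" or "wrist"; returns the picture (400x640x3 uint8, blue, green, red); there is no depth.
- camera_model(name): a dict with "mtx" (3x3 intrinsics, pixels), "distortion" ([k1, k2, p1, p2, k3] as OpenCV has them; the pictures are not rectified), "position" and "orientation" of the camera in the world. Camera axes: x right, y down, z forward; pixel columns grow to the right and rows downward; lengths in m; the calibration is good to about 2 mm. A picture is of the moment at which its call begins: read the wrist's pose just before it. camera_model takes no time and is no camera call; for the wrist camera it gives the pose at the moment of the call.
- hand_in(): hands the job in; it is judged then, once.
The state is a dict: "t": time; "q": joint angles; "qvel": joint speeds; "joint_torque": joint torques, N m; "ee_pos": TCP position; "tool_rot": TCP orientation; "contact_force": force on the tool from outside, world axes, zero at the start; "moment": the same for the moment, N m; "grip_width": finger opening in m; "grip_force": force on a finger pad.
Only numpy, scipy, OpenCV 4.12 (cv2) and the standard library are available. Lean on these libraries where they do the work, as an engineer would, in place of code of your own. Each camera call takes 0.05 s, during which the arm holds its last target. There are 200 camera calls.

## Working session

There is one attempt and no reset: what is moved stays moved. The work goes in short steps, Python scripts to look and compute and a tool call to move; the robot and the scene stay as the last step left them, time stands still between calls to the robot, and variables do not carry over. Pictures are saved under pics/ and viewed, at most 10 in all, crops included, and the job is handed in when it is done.

Besides the shell and the picture viewer there is one more tool, called after "Emit:" as name(argument=value, ...) on one line, values as JSON. carry_out: Moves the arm, as the interface text tells. Its arguments: {"type":"object","properties":{"series":{"type":"array"}},"required":["series"]}

```bash
mkdir -p pics
cat > h.py <<'E'
from station import *
import numpy as np, cv2
from scipy.spatial.transform import Rotation as R
def rot(q): return R.from_quat([q[1],q[2],q[3],q[0]]).as_matrix()
def ray(m,uv):
    p=cv2.undistortPoints(np.array([[uv]],float),np.array(m["mtx"]),np.array(m["distortion"]))[0,0]
    d=rot(m["orientation"])@np.array([p[0],p[1],1]); return np.array(m["position"]),d/np.linalg.norm(d)
def onz(m,uv,z):
    o,d=ray(m,uv); return o+d*(z-o[2])/d[2]
def proj(m,P):
    Rm=rot(m["orientation"]).T; t=-Rm@np.array(m["position"])
    return cv2.projectPoints(np.array(P,float).reshape(-1,3),cv2.Rodrigues(Rm)[0],t,np.array(m["mtx"]),np.array(m["distortion"]))[0][:,0]
def tri(rays):
    A=sum(np.eye(3)-np.outer(d,d) for o,d in rays); b=sum((np.eye(3)-np.outer(d,d))@o for o,d in rays)
    return np.linalg.solve(A,b)
E
python3 - <<'E'
from h import *
import json
a=capture("scene");b=capture("side")
cv2.imwrite("pics/scene.png",a);cv2.imwrite("pics/side.png",b)
for n in("scene","side","wrist"):
    m=camera_model(n);print(n,np.round(m["position"],3),np.round(rot(m["orientation"])[:,2],2),m["mtx"][0][0])
s=state();print(s["ee_pos"],rot(s["tool_rot"]).round(3),s["grip_width"])
E
```

```text
scene [ 1.112 -0.227  0.917] [-0.55  0.25 -0.8 ] 421.45101543902507
side [0.111 0.695 0.573] [ 0.48 -0.74 -0.48] 367.70183148618236
wrist [ 0.286 -0.616  0.373] [-0.3  -0.1  -0.95] 304.1324000600856
[ 0.20828486 -0.64145668  0.24402756] [[ 0.951  0.309 -0.   ]
 [ 0.309 -0.951  0.002]
 [ 0.    -0.002 -1.   ]] 0.08540190207546376
```

View pics/scene.png

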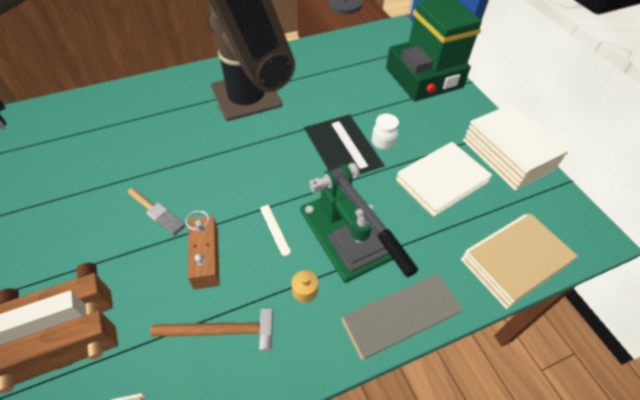

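View pics/side.png

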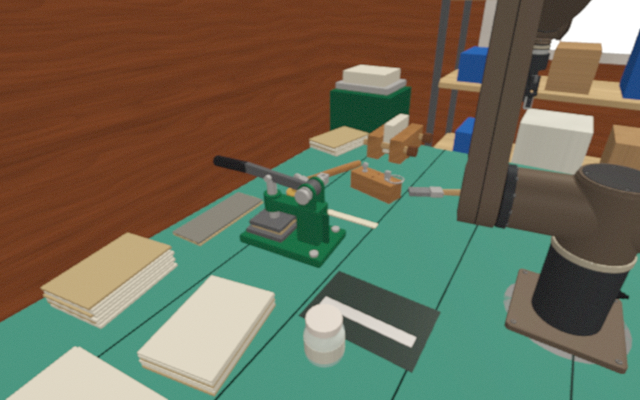

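The scene picture shows the block at (202,252) with the ring linchpin at its upper hole (~(198,222)) and the plain pin at (199,258). The press is at (350,220), with the fulcrum pin at about (322,184). I'll enlarge both.

Run:
```python
from h import *
a=cv2.imread("pics/scene.png");b=cv2.imread("pics/side.png")
f=lambda im,x,y,w,h:cv2.resize(im[y:y+h,x:x+w],(400,300),interpolation=cv2.INTER_CUBIC)
c=np.vstack([np.hstack([f(a,160,200,120,90),f(a,295,160,80,60)]),np.hstack([f(b,330,150,100,75),f(b,260,150,120,90)])])
cv2.imwrite("pics/c1.png",c)
m=camera_model("scene")
for uv in [(198,222),(199,258),(198,213),(322,184)]: print(uv,onz(m,uv,.08 if uv[0]<300 else .176).round(3))
```

```text
(198, 222) [ 0.495 -0.26   0.08 ]
(199, 258) [ 0.591 -0.28   0.08 ]
(198, 213) [ 0.47  -0.254  0.08 ]
(322, 184) [0.571 0.025 0.176]
```

View pics/c1.png

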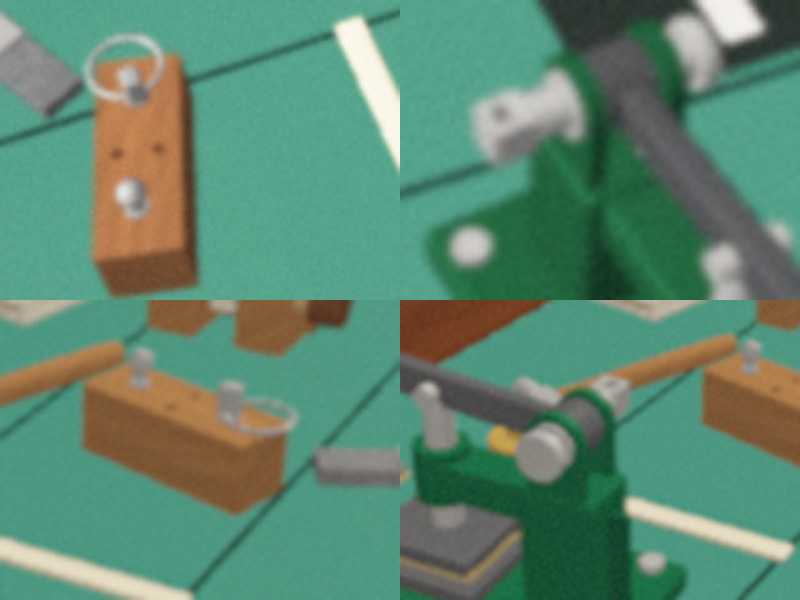

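Run:
```python
from h import *
m=camera_model("scene");n=camera_model("side")
A=lambda x,y:(160+x*.3,200+y*.3)
P=lambda x,y:(295+(x-400)*.2,160+y*.2)
S=lambda x,y:(330+x*.25,150+(y-300)*.25)
T=lambda x,y:(260+(x-400)*.3,150+(y-300)*.3)
print("head top",onz(m,A(127,72),.09),onz(n,S(232,387),.09))
print("ringc",onz(m,A(125,69),.068),onz(n,S(258,415),.068))
print("plain top",onz(m,A(130,183),.09),onz(n,S(141,352),.09))
for uv in [(96,68),(180,55),(93,262),(185,250)]: print("blk",onz(m,A(*uv),.06).round(3))
print("hole",onz(m,P(500,115),.176),"washer",onz(m,P(570,95),.176))
print("endblock tri",tri([ray(m,P(500,118)),ray(n,T(608,382))]))
# lever top direction
print("lever",onz(m,(345,180),.198),onz(m,(385,232),.198))
print("base bolts",onz(m,P(470,245),.03),onz(m,P(778,235),.03))
```

```text
head top [ 0.50158458 -0.25900492  0.09      ] [ 0.49809426 -0.25646554  0.09      ]
ringc [ 0.48223219 -0.26059122  0.068     ] [ 0.4783871  -0.26412279  0.068     ]
plain top [ 0.58966819 -0.27772503  0.09      ] [ 0.5869298 -0.2792567  0.09     ]
blk [ 0.467 -0.28   0.06 ]
blk [ 0.479 -0.221  0.06 ]
blk [ 0.62  -0.316  0.06 ]
blk [ 0.635 -0.258  0.06 ]
hole [0.56188378 0.01170567 0.176     ] washer [0.5631535  0.04575793 0.176     ]
endblock tri [0.56222633 0.01076634 0.17537711]
lever [0.59544694 0.06924195 0.198     ] [0.74891846 0.08624828 0.198     ]
base bolts [0.52720202 0.01100891 0.03      ] [0.58208695 0.16138813 0.03      ]
```

Emit:
carry_out(series=[[1,3.05,-2.1,0,0],[1,3.05,-2.1,0,0],[1,3.05,-2.1,0,0],[1,3.05,-2.1,0,0],[1,3.05,-2.1,0,0]])

```text
t: 0.52
ee_pos: [0.3216, -0.4933, 0.2446]
tool_rot: [-0.001, 0.988, 0.156, -0.0]
contact_force: [0.5, -0.2, -0.2]
grip_width: 0.0849
grip_force: 0.0
```

Emit:
carry_out(series=[[1,3.05,-2.1,0,0],[1,3.05,-2.1,0,0],[1,3.05,-2.1,0,0],[1,3.05,-2.1,0,0],[1,3.05,-2.1,0,0]])

```text
t: 0.93
ee_pos: [0.4343, -0.3463, 0.2449]
tool_rot: [-0.0, 0.988, 0.156, -0.0]
contact_force: [0.5, 0.0, -0.1]
grip_width: 0.0853
grip_force: 0.0
```

Emit:
carry_out(series=[[1,3.05,-2.1,0,0],[1,3.05,-2.1,0,0],[1,3.05,-2.1,0,0],[1,0,0,2,6.5],[1,0,0,2,6.5]])

```text
t: 1.35
ee_pos: [0.5031, -0.2583, 0.2062]
tool_rot: [0.001, 0.999, 0.043, 0.001]
contact_force: [-0.0, -0.1, -0.5]
grip_width: 0.0855
grip_force: 0.0
```

Emit:
carry_out(series=[[1,0,0,0,0],[1,0,0,0,0]])

```text
t: 1.52
ee_pos: [0.5004, -0.2591, 0.2037]
tool_rot: [-0.001, 0.999, 0.045, -0.002]
contact_force: [0.3, -0.3, 1.3]
grip_width: 0.085
grip_force: 0.0
```

Run:
```python
from h import *
s=state();m=camera_model("wrist");a=capture("wrist")
cv2.imwrite("pics/w1.png",a)
print(s["t"],s["ee_pos"],rot(s["tool_rot"]).round(3),s["q"])
print(proj(m,[[.5,-.2585,.09],[.588,-.278,.09]]), np.array(s["contact_force"]).round(2))
```

```text
1.5167 [ 0.50040131 -0.25912661  0.20366402] [[ 0.996  0.09  -0.003]
 [ 0.09  -0.996  0.002]
 [-0.003 -0.003 -1.   ]] [-6.57827621e-01  8.25133549e-02  1.89004548e+00 -3.53928967e-05
  1.17312073e+00  8.22895986e-01]
[[319.91432903 204.95705229]
 [356.32126189  96.46133292]] [ 0.28 -0.26  1.34]
```

View pics/w1.png

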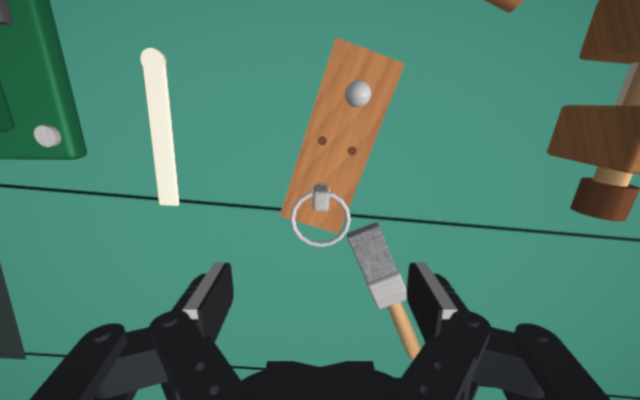

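The wrist view shows the linchpin's head top at (321,188), its ring centred at (321,219), and the plain pin at (358,94).

Run:
```python
from h import *
a=cv2.imread("pics/w1.png");cv2.imwrite("pics/w1c.png",cv2.resize(a[165:265,270:390],(720,600),interpolation=cv2.INTER_CUBIC))
m=camera_model("wrist")
print(onz(m,(321,188),.09),onz(m,(321,219),.068),onz(m,(358,94),.081))
```

```text
[ 0.51527747 -0.25922404  0.09      ] [ 0.47917421 -0.2625571   0.068     ] [ 0.59106732 -0.28143815  0.081     ]
```

View pics/w1c.png

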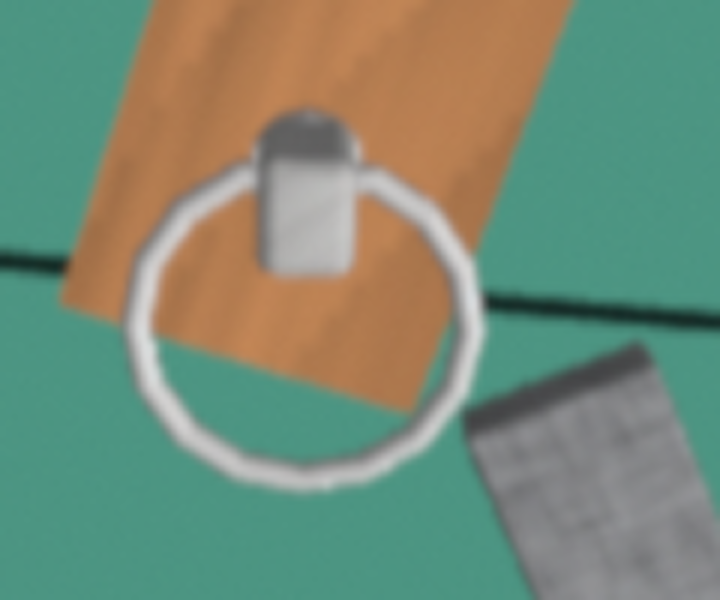

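The head's top face is centred at (321.5,201.2) and the ring at (320.8,219.5), so the linchpin is nearly square with the tool.

Run:
```python
from h import *
m=camera_model("wrist");s=state();T=rot(s["tool_rot"])
h=onz(m,(321.5,201.2),.09);r=onz(m,(320.8,219.5),.068);d=h-r
print(h,r,np.degrees(np.arctan2(d[1],d[0])),np.hypot(*d[:2]))
e=[onz(m,(270+x/6,165+y/6),.09) for x,y in [(310,160),(310,275),(262,200),(358,200)]]
print(np.array(e), T.T@(h-s["ee_pos"])*100)
```

```text
[ 0.50382581 -0.26067718  0.09      ] [ 0.47865661 -0.26241531  0.068     ] 3.950445283956982 0.0252291451258756
[[ 0.51216845 -0.26006205  0.09      ]
 [ 0.49524097 -0.26159636  0.09      ]
 [ 0.50576812 -0.253892    0.09      ]
 [ 0.50695472 -0.26728453  0.09      ]] [ 0.28014531  0.10155034 11.52400629]
```

Emit:
carry_out(series=[[1,0.3,0.1,3,0],[1,0,0,3,0],[1,0,0,3,0],[1,0,0,2,0],[1,0,0,0.7,0]])

```text
t: 1.98
ee_pos: [0.5028, -0.2605, 0.0859]
tool_rot: [-0.001, 0.999, 0.044, -0.002]
contact_force: [-0.1, 0.5, -0.2]
grip_width: 0.0855
grip_force: 0.0
```

Emit:
carry_out(series=[[1,0,0,0,0],[-1,0,0,0,0],[-1,0,0,0,0],[-1,0,0,0,0],[-1,0,0,0,0]])

```text
t: 2.4
ee_pos: [0.5053, -0.2614, 0.0902]
tool_rot: [0.001, 0.999, 0.044, 0.001]
contact_force: [-0.5, 0.2, 0.6]
grip_width: 0.0388
grip_force: 0.0
```

Emit:
carry_out(series=[[-1,0,0,0,0],[-1,0,0,0,0],[-1,0,0,0,0],[-1,0,0,0,0],[-1,0,0,0,0]])

```text
t: 2.82
ee_pos: [0.5047, -0.2609, 0.0892]
tool_rot: [0.0, 0.999, 0.043, 0.0]
contact_force: [-0.8, 1.4, 5.0]
grip_width: 0.0126
grip_force: 61.0
```

Run:
```python
from h import *
s=state();m=camera_model("wrist");a=capture("wrist")
cv2.imwrite("pics/w2.png",a)
print(s["t"],s["ee_pos"],rot(s["tool_rot"]).round(3),s["grip_width"],s["grip_force"],s["contact_force"],s["moment"])
```

```text
2.8167 [ 0.50474063 -0.26086986  0.08918645] [[ 0.996  0.087  0.001]
 [ 0.087 -0.996 -0.   ]
 [ 0.001  0.    -1.   ]] 0.012561945299532787 60.97728610038757 [-0.82388617  1.40120721  4.95873842] [ 0.181267    0.14353521 -0.00287234]
```

View pics/w2.png

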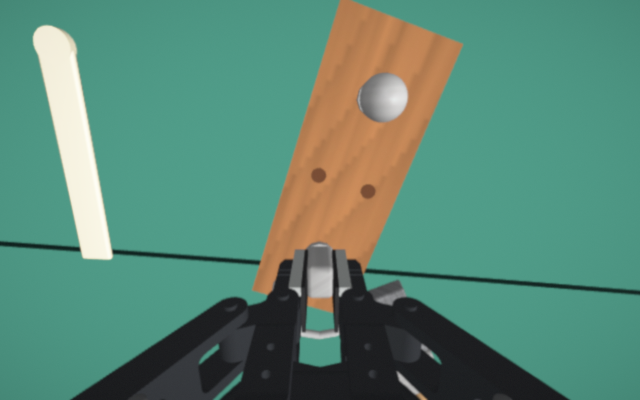

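Emit:
carry_out(series=[[-1,0,0,-1,0],[-1,0,0,-2,0],[-1,0,0,-2,0],[-1,0,0,-3,0],[-1,0,0,-3,0]])

```text
t: 3.28
ee_pos: [0.5033, -0.26, 0.1981]
tool_rot: [-0.001, 0.999, 0.043, -0.001]
contact_force: [0.7, -0.8, -1.0]
grip_width: 0.0126
grip_force: 60.2
```

Emit:
carry_out(series=[[-1,0,0,-3.5,0],[-1,0,0,-3.5,0],[-1,1.26,-3.42,0,0],[-1,1.26,-3.42,0,0],[-1,1.26,-3.42,0,0]])

```text
t: 3.7
ee_pos: [0.5331, -0.1546, 0.2692]
tool_rot: [0.0, 0.999, 0.042, 0.001]
contact_force: [0.7, 0.3, -2.6]
grip_width: 0.0119
grip_force: 60.2
```

Emit:
carry_out(series=[[-1,1.26,-3.42,0,0],[-1,1.26,-3.42,0,0],[-1,1.26,-3.42,0,0],[-1,0,0,0,-7],[-1,0,0,0,-7]])

```text
t: 4.12
ee_pos: [0.5617, -0.0473, 0.2678]
tool_rot: [-0.0, 0.985, 0.17, -0.001]
contact_force: [0.2, -1.1, -1.0]
grip_width: 0.0122
grip_force: 60.2
```

Emit:
carry_out(series=[[-1,0,0,0,-7],[-1,0,0,0,-7],[-1,0,0,0,-7],[-1,0,0,0,-7],[-1,0,0,0,-7]])

```text
t: 4.53
ee_pos: [0.5614, -0.0496, 0.2677]
tool_rot: [-0.0, 0.89, 0.457, -0.001]
contact_force: [0.1, 1.0, -2.0]
grip_width: 0.0119
grip_force: 60.2
```

Emit:
carry_out(series=[[-1,0,0,0,-7],[-1,0,0,0,-7],[-1,0,0,0,-7],[-1,0,0,0,-7],[-1,0,0,0,-7]])

```text
t: 4.95
ee_pos: [0.5614, -0.0497, 0.2678]
tool_rot: [-0.0, 0.711, 0.703, -0.0]
contact_force: [0.3, -0.5, -1.5]
grip_width: 0.012
grip_force: 60.2
```

Emit:
carry_out(series=[[-1,0,0,0,0],[-1,0,0,0,0],[-1,0,0,0,0]])

```text
t: 5.2
ee_pos: [0.5616, -0.0497, 0.2681]
tool_rot: [-0.0, 0.714, 0.7, -0.0]
contact_force: [0.4, 0.6, -2.3]
grip_width: 0.0118
grip_force: 60.2
```

Run:
```python
from h import *
s=state();m=camera_model("wrist");a=capture("wrist")
cv2.imwrite("pics/w3.png",a)
print(s["t"],s["ee_pos"],rot(s["tool_rot"]).round(3),s["grip_width"],s["grip_force"],s["contact_force"],s["moment"])
b=capture("scene");cv2.imwrite("pics/s3.png",b)
f=lambda im,x,y,w,h:cv2.resize(im[y:y+h,x:x+w],(400,300),interpolation=cv2.INTER_CUBIC)
cv2.imwrite("pics/c3.png",np.vstack([cv2.resize(a[:,:],(640,400)),np.hstack([cv2.resize(b[150:200,280:360],(320,200),interpolation=cv2.INTER_CUBIC),cv2.resize(capture("side")[150:200,270:350],(320,200),interpolation=cv2.INTER_CUBIC)])]))
print(proj(m,[.562,.0117,.176]))
```

```text
5.2 [ 0.56162271 -0.04967672  0.26807568] [[ 0.02   1.    -0.001]
 [ 1.    -0.02   0.   ]
 [ 0.    -0.001 -1.   ]] 0.011832694139037096 60.24311184883118 [ 0.41420411  0.57286909 -2.3307988 ] [ 0.0119639  -0.01712639  0.04719486]
[[317.92533911 133.02027784]]
```

View pics/c3.png

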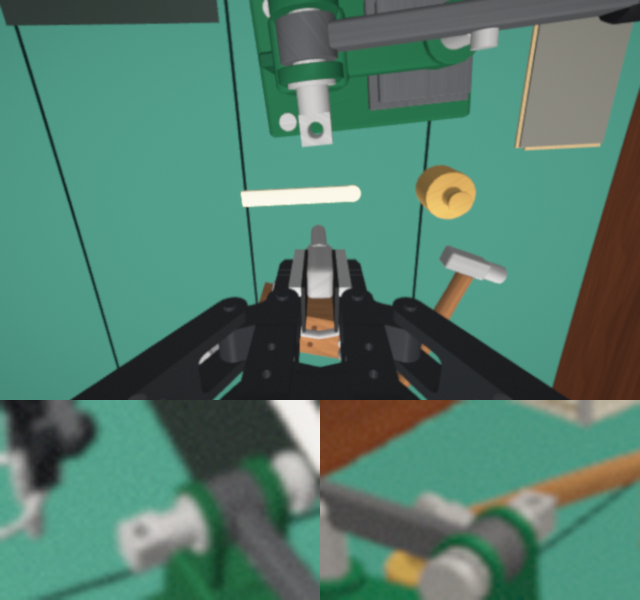

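The wrist view shows the cross hole at about (316,130) in the end block (corners (300,115) to (333,145)). The washer is near (313,82), and the linchpin's shank shows at (318,235), hanging straight.

Run:
```python
from h import *
m=camera_model("wrist");s=state()
a=cv2.imread("pics/w3.png")
cv2.imwrite("pics/c4.png",np.hstack([cv2.resize(a[60:160,280:360],(400,500),interpolation=cv2.INTER_CUBIC),cv2.resize(a[215:315,280:360],(400,500),interpolation=cv2.INTER_CUBIC)]))
print(onz(m,(316,130),.176),onz(m,(313,82),.176))
e=s["ee_pos"]
print(proj(m,[[e[0],e[1],e[2]-.064],[e[0],e[1],e[2]-.028],[e[0],e[1],e[2]+.002]]))
```

```text
[0.56078158 0.01376773 0.176     ] [0.55951655 0.04529236 0.176     ]
[[319.14899233 228.4045075 ]
 [319.05568152 253.13118389]
 [318.94443617 282.59209606]]
```

View pics/c4.png

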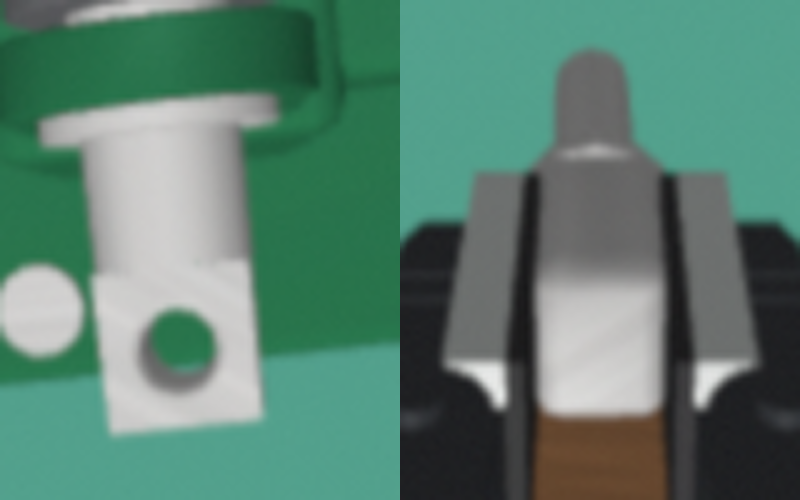

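Run:
```python
from h import *
# camera pose unchanged
m=camera_model("wrist");s=state();T=rot(s["tool_rot"])
c=lambda x,y:onz(m,(280+x/5,60+y/5),.176)
P=[c(*u) for u in [(93,275),(248,262),(262,417),(110,435)]]
for i,j in [(3,0),(2,1),(0,1),(3,2)]:
    d=P[j]-P[i]; print(np.degrees(np.arctan2(d[1],d[0])),np.hypot(*d[:2]))
h=c(177,350); print("hole",h,np.mean(P,0),"washer",c(165,118))
n=onz(m,(318.4,228.4),s["ee_pos"][2]-.064); print("nose",n, s["ee_pos"])
print("shift tool cm",T.T@(h-n)*100, "via tcp",T.T@(h-s["ee_pos"])*100)
```

```text
93.89906082763876 0.022191905071330252
94.84242327242991 0.02139472886002025
3.4382990319754465 0.02165264794747153
5.528509842694321 0.022013092803819762
hole [0.56035705 0.01377628 0.176     ] [0.56053937 0.01396953 0.176     ] washer [0.55948926 0.04429209 0.176     ]
nose [ 0.56122826 -0.0496789   0.20424808] [ 0.56174213 -0.0496926   0.26824808]
shift tool cm [ 6.3426073  -0.20754349  2.82506323] via tcp [ 6.34278266 -0.2576386   9.22507362]
```

Emit:
carry_out(series=[[-1,0,0,0,-5.5],[-1,2,0.1,0,0],[-1,2,0.1,0,0],[-1,1.5,0.1,0,0],[-1,0.84,0.1,0,0]])

```text
t: 5.77
ee_pos: [0.5607, 0.0152, 0.2684]
tool_rot: [-0.0, 0.679, 0.734, 0.0]
contact_force: [0.2, -0.3, -0.7]
grip_width: 0.0122
grip_force: 60.2
```

Emit:
carry_out(series=[[-1,0,0,1,0],[-1,0,0,1,0],[-1,0,0,0,0],[-1,0,0,0,0],[-1,0,0,0,0]])

```text
t: 6.18
ee_pos: [0.5608, 0.0131, 0.2478]
tool_rot: [-0.0, 0.679, 0.734, -0.0]
contact_force: [0.4, 1.5, -0.7]
grip_width: 0.0121
grip_force: 60.2
```

Run:
```python
from h import *
s=state();m=camera_model("wrist");a=capture("wrist");cv2.imwrite("pics/w5.png",a)
e=np.array(s["ee_pos"]);print(e,rot(s["tool_rot"]).round(3),np.round(s["contact_force"],2),np.round(s["moment"],3))
print(proj(m,[[.5604,.0138,.176],[*e[:2],e[2]-.064]]))
cv2.imwrite("pics/c5.png",cv2.resize(a[190:290,260:380],(720,600),interpolation=cv2.INTER_CUBIC))
```

```text
[0.56077611 0.0130873  0.24780468] [[-0.077  0.997 -0.001]
 [ 0.997  0.077 -0.   ]
 [-0.    -0.001 -1.   ]] [ 0.39  1.53 -0.71] [-0.091 -0.006 -0.023]
[[318.73358119 223.07172254]
 [319.16221722 228.36503293]]
```

View pics/c5.png

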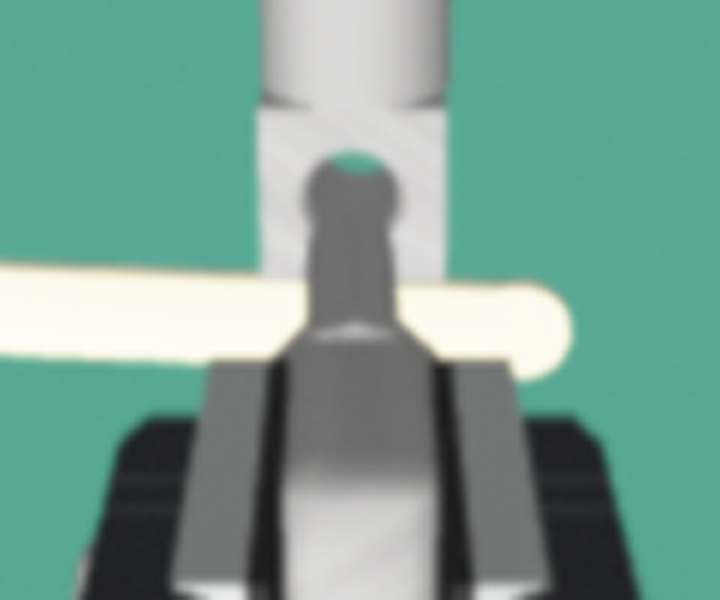

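Seen close by, the shank is centred on the hole: hole at (318.8,222.9), block square with the tool. I'll go down by feel.

Emit:
carry_out(series=[[-1,0,0,0.3,0],[-1,0,0,0.3,0],[-1,0,0,0.2,0],[-1,0,0,0.2,0],[-1,0,0,0,0]])

```text
t: 6.65
ee_pos: [0.5608, 0.0142, 0.2381]
tool_rot: [-0.0, 0.679, 0.734, 0.0]
contact_force: [1.0, 0.9, -0.5]
grip_width: 0.0124
grip_force: 60.3
```

Emit:
carry_out(series=[[-1,0,0,0.2,0],[-1,0,0,0.1,0],[-1,0,0,0,0]])

```text
t: 6.9
ee_pos: [0.5609, 0.0143, 0.2352]
tool_rot: [-0.0, 0.679, 0.734, 0.0]
contact_force: [0.4, 2.3, -0.2]
grip_width: 0.0124
grip_force: 60.3
```

Emit:
carry_out(series=[[-1,0,0,0.2,0],[-1,0,0,0.2,0],[-1,0,0,0.1,0],[-1,0,0,0,0]])

```text
t: 7.23
ee_pos: [0.5609, 0.0143, 0.2302]
tool_rot: [-0.0, 0.679, 0.734, 0.0]
contact_force: [0.0, 3.6, 1.0]
grip_width: 0.0124
grip_force: 60.4
```

Emit:
carry_out(series=[[-1,0.05,0,0,0],[-1,0,0,0.2,0],[-1,0,0,0.2,0],[-1,0,0,0,0]])

```text
t: 7.57
ee_pos: [0.5608, 0.0145, 0.226]
tool_rot: [-0.0, 0.679, 0.734, 0.0]
contact_force: [0.4, 3.1, 0.4]
grip_width: 0.0127
grip_force: 60.5
```

Emit:
carry_out(series=[[-1,0.05,0,0,0],[-1,0,0,0.2,0],[-1,0,0,0.2,0],[-1,0,0,0,0]])

```text
t: 7.9
ee_pos: [0.5608, 0.0148, 0.222]
tool_rot: [0.0, 0.679, 0.734, 0.0]
contact_force: [0.8, 3.5, 0.8]
grip_width: 0.0126
grip_force: 60.5
```

Emit:
carry_out(series=[[-1,0.03,0,0.2,0],[-1,0,0,0.2,0],[-1,0,0,0,0],[-1,0,0,0,0]])

```text
t: 8.23
ee_pos: [0.5609, 0.015, 0.218]
tool_rot: [0.0, 0.679, 0.734, 0.0]
contact_force: [-0.1, 1.9, 1.5]
grip_width: 0.0122
grip_force: 60.4
```

Emit:
carry_out(series=[[-1,0.02,0,0.2,0],[-1,0,0,0.2,0],[-1,0,0,0.2,0],[-1,0,0,0,0]])

```text
t: 8.57
ee_pos: [0.5608, 0.0152, 0.212]
tool_rot: [0.0, 0.679, 0.734, 0.0]
contact_force: [0.8, 2.2, 1.1]
grip_width: 0.0124
grip_force: 60.6
```

Emit:
carry_out(series=[[-1,0,0,0.2,0],[-1,0,0,0.2,0],[-1,0,0,0,0]])

```text
t: 8.82
ee_pos: [0.5607, 0.0153, 0.2078]
tool_rot: [0.0, 0.679, 0.734, -0.0]
contact_force: [0.5, 2.6, 0.4]
grip_width: 0.0125
grip_force: 60.6
```

Emit:
carry_out(series=[[-1,0,0,0.1,0],[-1,0,0,0.1,0],[-1,0,0,0,0]])

```text
t: 9.07
ee_pos: [0.5607, 0.0153, 0.2061]
tool_rot: [-0.0, 0.679, 0.734, -0.0]
contact_force: [-0.4, 3.4, 1.0]
grip_width: 0.0122
grip_force: 60.7
```

Emit:
carry_out(series=[[-1,0,0,0.1,0],[-1,0,0,0,0]])

```text
t: 9.23
ee_pos: [0.5608, 0.0153, 0.2055]
tool_rot: [-0.0, 0.679, 0.734, 0.0]
contact_force: [-0.9, 2.6, 3.8]
grip_width: 0.0124
grip_force: 60.8
```

Emit:
carry_out(series=[[-1,0,0,0.1,0],[-1,0,0,0,0]])

```text
t: 9.4
ee_pos: [0.5609, 0.0153, 0.2054]
tool_rot: [0.0, 0.679, 0.734, 0.0]
contact_force: [-3.4, 3.1, 5.5]
grip_width: 0.0124
grip_force: 61.2
```

Emit:
carry_out(series=[[-1,0,0,0.05,0],[-1,0,0,0,0]])

```text
t: 9.57
ee_pos: [0.5609, 0.0153, 0.2053]
tool_rot: [0.0, 0.679, 0.734, 0.0]
contact_force: [-2.8, 2.9, 6.8]
grip_width: 0.0123
grip_force: 61.3
```

The linchpin is seated: TCP z stopped at 205.3 mm, which matches the collar resting on the flat, and the upward force is rising. I'll release, rise, move out past the ring's far end, and shut the fingers.

Emit:
carry_out(series=[[0.1,0,0,0,0],[0.1,0,0,0,0],[0.1,0,0,0,0],[0.1,0,0,0,0],[0.1,0,0,0,0]])

```text
t: 9.98
ee_pos: [0.5605, 0.0151, 0.2032]
tool_rot: [-0.0, 0.679, 0.734, -0.0]
contact_force: [0.4, -0.7, 1.2]
grip_width: 0.047
grip_force: 0.0
```

Emit:
carry_out(series=[[0.1,0,0,-0.5,0],[0.1,0,0,-1,0],[0.1,0,0,-2,0],[0.1,0,0,-2.5,0],[0.1,0,0,-2,0]])

```text
t: 10.4
ee_pos: [0.5611, 0.0152, 0.2864]
tool_rot: [0.001, 0.679, 0.734, 0.0]
contact_force: [1.1, 0.3, -0.0]
grip_width: 0.047
grip_force: 0.0
```

Emit:
carry_out(series=[[0.1,-3,0,0,0],[0.1,-3,0,0,0],[-1,0,0,0,0],[-1,0,0,0,0],[-1,0,0,0,0]])

```text
t: 10.82
ee_pos: [0.5654, -0.0444, 0.2843]
tool_rot: [0.0, 0.679, 0.734, 0.0]
contact_force: [0.1, 0.5, 0.6]
grip_width: 0.0111
grip_force: 0.0
```

Emit:
carry_out(series=[[-1,0,0,0,0],[-1,0,0,0,0],[-1,0,0,0,0]])

```text
t: 11.07
ee_pos: [0.5654, -0.0437, 0.2838]
tool_rot: [-0.0, 0.679, 0.735, 0.0]
contact_force: [-0.4, -0.3, 0.5]
grip_width: 0.0004
grip_force: 0.0
```

Run:
```python
from h import *
s=state();m=camera_model("wrist");a=capture("wrist");cv2.imwrite("pics/w6.png",a)
e=np.array(s["ee_pos"]);print(s["t"],e,rot(s["tool_rot"]).round(3),np.round(s["contact_force"],2),s["grip_width"])
print(proj(m,[[.5609,.0150,.206],[.5647,-.0349,.184],[*e[:2],e[2]-.014]]))
cv2.imwrite("pics/c6.png",np.hstack([cv2.resize(a[100:300,240:400],(480,600)),cv2.resize(capture("scene")[155:205,290:320],(320,600))]))
```

```text
11.0667 [ 0.56536161 -0.04370046  0.28380561] [[-0.079  0.997 -0.   ]
 [ 0.997  0.079  0.   ]
 [ 0.    -0.    -1.   ]] [-0.44 -0.33  0.52] 0.00041519639782563696
[[319.29505098 138.85817238]
 [319.20220898 200.15806287]
 [318.94362855 265.52325996]]
```

View pics/c6.png

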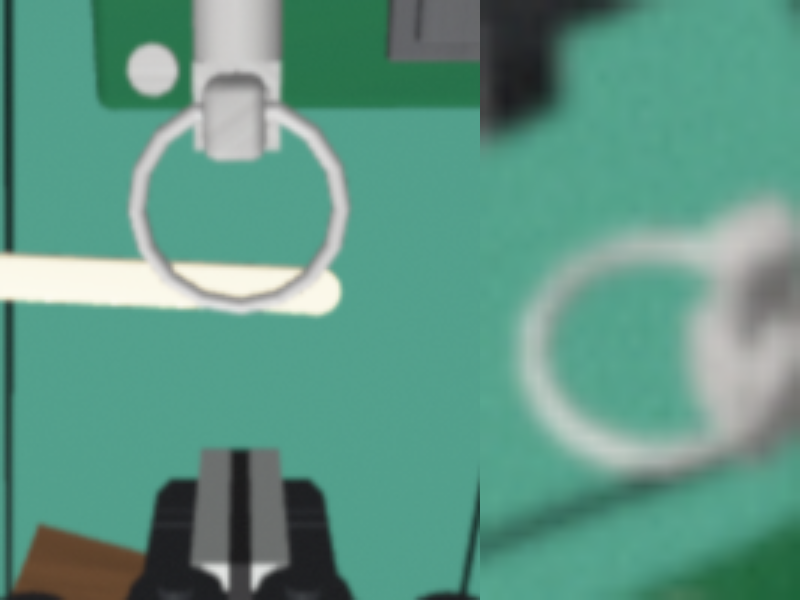

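The ring is open and stands out past the end, its far end at about (320,200.7) as predicted. The closed fingers are just beyond it. I'll come down onto the far end and follow its arc.

Emit:
carry_out(series=[[-1,0.4,0,2.8,0],[-1,0,0,2.5,0],[-1,0,0,1.5,0],[-1,0,0,1,0],[-1,0,0,0,0]])

```text
t: 11.58
ee_pos: [0.5637, -0.04, 0.203]
tool_rot: [-0.002, 0.679, 0.734, -0.001]
contact_force: [-0.9, -0.2, 0.1]
grip_width: 0.0
grip_force: 0.0
```

Emit:
carry_out(series=[[-1,0,0,0.4,0],[-1,0,0,0.3,0],[-1,0.05,0,0.4,0],[-1,0.05,0,0.44,0],[-1,0,0,0,0]])

```text
t: 12.0
ee_pos: [0.5655, -0.04, 0.1909]
tool_rot: [0.001, 0.679, 0.734, 0.0]
contact_force: [0.1, -1.9, 1.9]
grip_width: -0.0002
grip_force: 1.1
```

Emit:
carry_out(series=[[-1,0.12,0,0.47,0],[-1,0.17,0,0.47,0],[-1,0,0,0,0]])

```text
t: 12.25
ee_pos: [0.5644, -0.0363, 0.1801]
tool_rot: [-0.001, 0.679, 0.734, -0.0]
contact_force: [0.1, -1.1, 1.6]
grip_width: -0.0001
grip_force: 1.0
```

Emit:
carry_out(series=[[-1,0.22,0,0.43,0],[-1,0.25,0,0.43,0],[-1,0.3,0,0.38,0],[-1,0.33,0,0.37,0],[-1,0,0,0,0]])

```text
t: 12.67
ee_pos: [0.5631, -0.0245, 0.1635]
tool_rot: [-0.001, 0.679, 0.734, -0.0]
contact_force: [0.7, -0.3, 1.7]
grip_width: -0.0001
grip_force: 0.7
```

Emit:
carry_out(series=[[-1,0.37,0,0.32,0],[-1,0.39,0,0.29,0],[-1,0,0,0,0]])

```text
t: 12.92
ee_pos: [0.5628, -0.017, 0.1579]
tool_rot: [-0.001, 0.679, 0.734, -0.0]
contact_force: [0.7, -0.1, 1.3]
grip_width: -0.0001
grip_force: 0.7
```

Emit:
carry_out(series=[[-1,0.22,0,0.12,0],[-1,0.21,0,0.12,0],[-1,0.22,0,0.1,0],[-1,0,0,0,0]])

```text
t: 13.25
ee_pos: [0.5627, -0.0113, 0.1553]
tool_rot: [-0.0, 0.679, 0.734, -0.0]
contact_force: [-0.5, -1.3, 1.9]
grip_width: -0.0
grip_force: 0.1
```

Emit:
carry_out(series=[[-1,0.13,0,0.1,0],[-1,0,0,0.05,0],[-1,0,0,0,0]])

```text
t: 13.5
ee_pos: [0.5631, -0.0105, 0.1543]
tool_rot: [0.0, 0.679, 0.734, 0.0]
contact_force: [0.1, -1.2, -0.2]
grip_width: -0.0
grip_force: 0.0
```

Run:
```python
from h import *
s=state();m=camera_model("scene");a=capture("scene");cv2.imwrite("pics/s7.png",a)
print(s["t"],s["ee_pos"],np.round(s["contact_force"],2),s["grip_force"])
print(proj(m,[[.5605,.015,.206],[.5647,-.0349,.184],[.5605,.018,.134]]))
```

```text
13.5 [ 0.56306138 -0.0105366   0.15430386] [ 0.13 -1.17 -0.16] 0.0
[[316.26927826 173.55606454]
 [296.11162685 187.84081344]
 [317.0700829  193.05488901]]
```

Emit:
carry_out(series=[[-1,-1,0,0,0],[-1,-3,0,0,0],[-1,-0.5,0,-3,0],[-1,0,0,-4,0],[-1,0,0,-4,0]])

```text
t: 13.97
ee_pos: [0.565, -0.056, 0.2628]
tool_rot: [-0.002, 0.679, 0.734, -0.001]
contact_force: [0.9, -0.8, 1.1]
grip_width: 0.0003
grip_force: 0.0
```

Emit:
carry_out(series=[[-1,0,0,-2,0],[-1,0,0,0,0],[-1,0,0,0,0],[-1,0,0,0,0]])

```text
t: 14.3
ee_pos: [0.5655, -0.0553, 0.2821]
tool_rot: [-0.001, 0.679, 0.734, -0.001]
contact_force: [0.4, 0.3, -1.3]
grip_width: 0.0006
grip_force: 0.0
```

Run:
```python
from h import *
s=state();m=camera_model("wrist");a=capture("wrist");cv2.imwrite("pics/w8.png",a)
sc=camera_model("scene");b=capture("scene");cv2.imwrite("pics/s8.png",b)
print(s["t"],s["ee_pos"],np.round(s["contact_force"],2))
ax=np.array([.5607,.0148]);o=np.array([.0767,-.997]);l=np.array([.997,.0767])
def ring(th):
    P=[]
    for p in np.linspace(-2.2,2.2,15):
        r=24+26*np.cos(p);y=26*np.sin(p)
        P.append([*(ax+o*r*np.cos(th)/1e3+l*y/1e3),.184-r*np.sin(th)/1e3])
    return np.array(P)
for n,im,mm in(("wrist",a,m),("scene",b,sc)):
  for th in (0,.5,1,1.3,1.64):
    uv=proj(mm,ring(th));S=[]
    for u,v in uv:
        w=im[int(round(v))-1:int(round(v))+2,int(round(u))-1:int(round(u))+2].reshape(-1,3).astype(int)
        S.append(w[:,2].max())   # red: felt is low, steel high
    print(n,th,S)
print("head px",proj(m,[*ax,.206]))
# steel mask around head in wrist image
mask=(a[:,:,2]>120)
u,v=proj(m,[*ax,.206])[0].astype(int)
for r in range(v-22,v+74,3): print("".join("#" if x>130 else "." for x in a[r,u-45:u+46:2,2]))
```

```text
14.3 [ 0.56545764 -0.05525727  0.28207   ] [ 0.42  0.31 -1.34]
wrist 0 [np.int64(83), np.int64(83), np.int64(83), np.int64(83), np.int64(83), np.int64(249), np.int64(250), np.int64(250), np.int64(250), np.int64(223), np.int64(83), np.int64(83), np.int64(83), np.int64(82), np.int64(82)]
wrist 0.5 [np.int64(83), np.int64(82), np.int64(83), np.int64(82), np.int64(82), np.int64(83), np.int64(83), np.int64(83), np.int64(83), np.int64(82), np.int64(83), np.int64(83), np.int64(83), np.int64(83), np.int64(82)]
wrist 1 [np.int64(63), np.int64(82), np.int64(82), np.int64(82), np.int64(83), np.int64(83), np.int64(83), np.int64(83), np.int64(82), np.int64(82), np.int64(82), np.int64(83), np.int64(82), np.int64(82), np.int64(69)]
wrist 1.3 [np.int64(188), np.int64(59), np.int64(58), np.int64(81), np.int64(82), np.int64(91), np.int64(206), np.int64(205), np.int64(205), np.int64(82), np.int64(82), np.int64(82), np.int64(70), np.int64(61), np.int64(169)]
wrist 1.64 [np.int64(199), np.int64(189), np.int64(174), np.int64(144), np.int64(148), np.int64(190), np.int64(186), np.int64(195), np.int64(198), 
[... 2069 characters left out ...]
..........................................
..............................................
..............................................
..............................................
..............................................
..............................................
..............................................
..............................................
..............................................
..............................................
##########################....................
#######################################.......
########################################......
#########################################.....
########################################......
```

The ring matches the shut position in both cameras. The head sits where it did when seated, and the arm is clear, so I'm handing in.

```bash
python3 -c "
from station import *
print(hand_in())"
```

```text
the job is handed in; nothing more can be done
None
```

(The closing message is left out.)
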